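# Third hand for a pocket-screwed face frame

### The arm

A 6-joint arm with a two-finger parallel gripper is mounted at the origin on a cart in front of the work surface, level with it; the furniture and walls round the work are solid. World frame = base frame: x ahead of the robot, y to its left, z up, the work surface at z = 0. Lengths are in m, angles in degrees, forces in N, time in s.
With the tool pointing down it reaches from about 0.425 to 0.95 m from the base axis. Payload 3.5 kg.
Tool frame: the origin (TCP) lies at the very end of the fingers, on their centre line; the grasp point (between the pads) lies 19 mm behind it; z points along the fingers, y is the line along which they close (so a half turn about z gives the same grasp; the last joint's range is limited). The gripper opens to 85 mm and grips with 20 to 120 N. Pads are 22 mm wide; open, the fingers measure 114 mm over their backs; the gripper's body (76 mm by 85 mm) begins 54 mm behind the grasp point. The pads swing forward as they close: fully open they stand 13 mm farther back than shut.
Start: joints at [57.468, 16.404, 90.338, -0, 73.258, -8.594], TCP at [0.274, 0.617, 0.231] pointing down, gripper open.
Joint ranges: [-158.93, 158.93], [-51.34, 127.21], [12.03, 142.37], [-87.48, 267.48], [13.55, 161.25], [-162.69, 162.69]. Speed limits (degrees/s): [159.86, 159.86, 180, 180, 180, 180].

### API

Orientations are given as [roll, pitch, yaw] about the fixed x, y, z axes, in that order (R = Rz(yaw) Ry(pitch) Rx(roll)).
In Python, from plant import bot, imaging gives the robot as it stands.
- The arm moves only by the tool apply_moves, never from a script. Its argument "moves" is a list that holds one entry, the list of rows, each a list of 4 numbers: the shift along the tool's x, y, z in units of 50 mm (1.0 is 50 mm), then the turn about the tool's z in units of 0.1 rad (1.0 is 0.1 rad). A call has exactly 10 rows; each row shifts and turns the commanded pose from where the row before left it, along the tool's axes as they then stand; what a row does not reach is not made up. A row lasts 1/8 s, in which the tool goes at most 62.5 mm and 10.7 degrees, less where a joint would pass 70% of its speed; a pose out of reach is approached as far as the arm can. A call with a number of a shift or a turn outside -1 to 1 is refused whole. A call with a gripper value outside its range is refused whole. "grip" is the opening, from 0 (shut) to 1 (fully open), set as the call begins (left out, the last holds). The fingers move at their own pace and stop on an object; "force" is the grip in N (left out, the last holds). Time passes only in rows, so rows that do not move let the fingers close, or fill a call up. It gives the time, the measured TCP pose, the force, the opening and the grip force at its end, in the units of the state.
- bot.observe(): the state, without advancing time (a new reading comes with each control period).
- imaging.capture(name): name is "scene" or "top"; returns the picture (400x640x3 uint8, blue, green, red); there is no depth.
- imaging.camera_model(name): a dict with "intrinsics" (3x3 intrinsics, pixels), "world_to_cam" (4x4, takes a point from world to camera coordinates). Camera axes: x right, y down, z forward; pixel columns grow to the right and rows downward; lengths in m; the calibration is good to about 2 mm. A picture is of the moment at which its call begins. camera_model takes no time and is no camera call.
- bot.job_done(): hands the job in; it is judged then, once.
The state is a dict: "t": time; "q": joint angles; "qvel": joint speeds; "joint_torque": joint torques, N m; "position": TCP position; "ee_rot": TCP orientation; "wrist_force": force on the tool from outside, world axes, zero at the start; "torque": the same for the moment, N m; "opening": finger opening in m; "gripper_force": force on a finger pad.
Only numpy, scipy, OpenCV 4.12 (cv2) and the standard library are available. Lean on these libraries where they do the work, as an engineer would, in place of code of your own. Each camera call takes 0.05 s, during which the arm holds its last target. There are 200 camera calls.

### The job

I am screwing a small face frame together and need a third hand. First turn the lid of the clear screw jar anticlockwise (seen from above) by a good quarter turn so that it is loose and I can get at the screws, leaving the jar standing where it is; then take the loose wooden rail, lay it flat on the bed of the jig with its pocket-hole end fully home and square in the empty notch of the clamped stile, and push it along its length into the notch with a steady force of about 15 N, never ramming it. The job ends holding: finish with the gripper still on the rail and keeping up that push while I drive the screws, and leave the tape measure, the yellow-handled pliers and the masking tape alone.

Things in the scene. Friction and masses are not known exactly. Their poses are not given: they have to be found in the camera images.
- jig: Assembly jig screwed to the bench: a grey laminated bed 270 x 280 x 12 mm with a dark fence along its far edge and two red-handled toggle clamps (up to 85 mm high) on the fence. Origin under the centre of the bed; its x axis points across the bed to the fence, y along the fence, z up. The bed's top is 12 mm above the origin and waxed slick (friction about 0.2).
- stile: Plain wooden stile, 270 x 38 x 24 mm, clamped on the bed along the fence, top 36 mm above the bench; origin and axes as the jig's. Its near edge is at x = 70 mm. Empty notch centred at y = 50 mm: 40 mm wide, 12 mm deep, mouth chamfered 4 mm. A second rail, 36 mm wide, is already fastened at y = -90 mm and runs 188 mm from the stile to -x.
- notch (a point): Middle of the floor of the empty notch, at the bed's top surface (12 mm above the bench), where the middle of the rail's end must bear. Its x axis points into the notch (the direction to push), z up. The floor is rigid. The push that counts is the one the rail makes on the stile here; bearing down on the bed would lose part of it to friction.
- rail: Loose plain wooden rail, 200 x 36 x 24 mm, about 0.11 kg, lying flat on the bench. Origin at the centre of its underside; x along its length towards the end with the two dark slanted pocket-screw holes in the top face, z up.
- rail_end (a point): Middle of the lower edge of the rail's pocket-hole end: 100 mm from the rail's origin along its x axis, at the underside.
- jar: Clear jar full of brass and steel screws, standing loose on the bench, body 55 mm across, 0.6 kg. Origin at the centre of its underside. 86 mm high with the lid.
- lid_top (a point): Centre of the top of the jar's lid, 86 mm above the bench. The lid is a black knurled disc with a white mark, 51 mm across and 18 mm high, its lower edge 68 mm above the bench.
- jar_lid (a joint): Turn of the lid in rad about the jar's axis: grows as it is unscrewed, anticlockwise from above; 0 tight, stop at 2.6. Starts within 0.2 of tight; past 1.2 it is loose. It turns without rising, stays on the jar and where it is left. It resists with about 0.03 N m; the loose jar holds its place on the bench up to about 0.08 N m.
- tape_measure: Yellow tape measure, 36 x 88 x 66 mm, standing loose behind the work; leave alone. Origin at the centre of its underside.
- masking_tape: Roll of masking tape, 100 mm across, 25 mm high, lying loose behind the work; leave alone. Origin at the centre of its underside.
- pliers_c: Yellow-handled pliers, 181 mm long, 52 mm wide, 12 mm thick, lying loose in front of the jig; leave alone. Origin at the centre of the underside.

How it is judged:
By the outcome, as a careful person would: the job done as asked, in the order asked, and still so for the second after the job is handed in, while the arm keeps its last pose, push and grip.
It also fails if it takes over 67 s, if anything falls off the work surface, if the arm or the gripper's body presses on something with over 40 N, if the wrist force passes 120 N, or if a joint passes its speed limit or range.

## Working session

There is one attempt and no reset: what is moved stays moved. The work goes in short steps, Python scripts to look and compute and a tool call to move; the robot and the scene stay as the last step left them, time stands still between calls to the robot, and variables do not carry over. Pictures are saved under pics/ and viewed, at most 10 in all, crops included, and the job is handed in when it is done.

Besides the shell and the picture viewer there is one more tool, called after ">>>" in YAML: its name, and indented under it one key for each argument. apply_moves: Moves the arm, as the interface text tells. Shifts and turns lie within -1 to 1; 1 stands for 50 mm of shift or 0.1 rad of turn. Its arguments: {"type":"object","properties":{"moves":{"type":"array","items":{"type":"array","items":{"type":"array","items":{"type":"number"}}}},"grip":{"type":"number"},"force":{"type":"number"}},"required":["moves"]}

```bash
ls; mkdir -p pics; python3 - <<'E'
from plant import bot, imaging
import cv2, numpy as np
for n in ("scene","top"):
    im=imaging.capture(n); cv2.imwrite(f"pics/{n}0.png",im)
    m=imaging.camera_model(n); print(n,m["intrinsics"],np.round(m["world_to_cam"],4))
print(bot.observe())
E
```

```text
pics
scene [[408.40477836   0.         316.82191969]
 [  0.         408.40477836 200.58389903]
 [  0.           0.           1.        ]] [[-0.9928  0.1187  0.0166  0.5429]
 [ 0.0792  0.7538 -0.6523 -0.0802]
 [-0.09   -0.6463 -0.7578  1.2398]
 [ 0.      0.      0.      1.    ]]
top [[504.62610277   0.         323.50750945]
 [  0.         504.62610277 196.44845247]
 [  0.           0.           1.        ]] [[-0.4238 -0.9058 -0.0035  0.3547]
 [-0.8685  0.4074 -0.2823  0.4701]
 [ 0.2571 -0.1166 -0.9593  1.3789]
 [ 0.      0.      0.      1.    ]]
{'t': 0.1, 'q': array([ 5.74703559e+01,  1.64508764e+01,  9.04152400e+01,  3.77562388e-04,
        7.32582088e+01, -8.59502796e+00]), 'qvel': array([-0.09128571, -0.05013488, -0.22884572, -0.04966556,  0.0268711 ,
       -0.03777275]), 'joint_torque': array([ 9.16278659e-04, -4.07290077e+01, -2.93702781e+01, -1.36667641e-04,
        3.32483185e-03,  2.98844256e-06]), 'position': array([0.27349671, 0.61645558, 0.23004852]), 'ee_rot': array([-1.79877125e+02, -1.89375993e-02,  1.56065254e+02]), 'wrist_force': array([-0.03967285, -0.25214499,  0.12277194]), 'torque': array([-0.04077139, -0.03302975, -0.00946638]), 'gripper_force': 0.0, 'opening': 0.08519202200835722}
```

View pics/scene0.png

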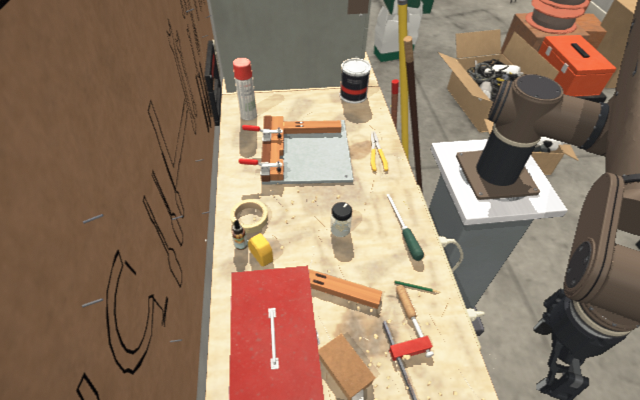

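View pics/top0.png

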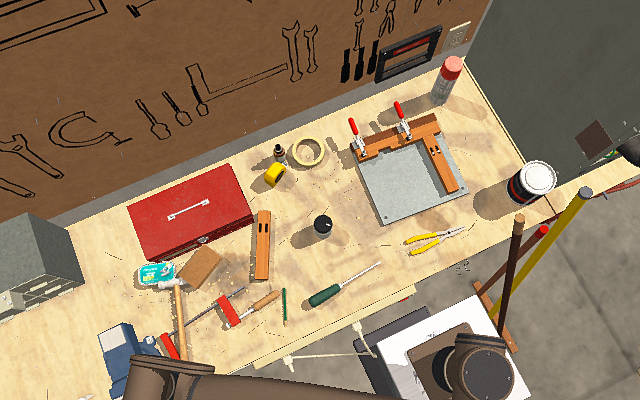

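The scene view shows the lid near (341,211), the rail at (345,288) next to the red toolbox, and the jig around (305,155). The top view shows the lid at (323,225), the rail at (262,245) with its holes at the upper end, and the jig bed at (410,185). Next I'll zoom in and measure with masks.

```bash
cat > h.py <<'E'
import cv2, numpy as np
from plant import bot, imaging
def ray(n,uv):
    m=imaging.camera_model(n); T=np.array(m["world_to_cam"]); R=T[:3,:3]
    c=-R.T@T[:3,3]; d=R.T@np.linalg.inv(m["intrinsics"])@np.array([uv[0],uv[1],1.]); return c,d
def plane(n,uv,z):
    c,d=ray(n,uv); return (c+d*(z-c[2])/d[2])
def proj(n,p):
    m=imaging.camera_model(n); T=np.array(m["world_to_cam"]); q=m["intrinsics"]@(T[:3,:3]@np.array(p,float)+T[:3,3]); return q[:2]/q[2]
E
python3 - <<'E'
from h import *
t=cv2.imread("pics/top0.png"); s=cv2.imread("pics/scene0.png")
a=cv2.resize(t[190:290,240:350],None,fx=4,fy=4,interpolation=cv2.INTER_CUBIC)   # 440x400
b=cv2.resize(t[100:230,340:475],None,fx=2.5,fy=2.5,interpolation=cv2.INTER_CUBIC)
c=np.zeros((400,790,3),np.uint8); c[:400,:440]=a; c[:b.shape[0],445:445+b.shape[1]]=b; cv2.imwrite("pics/c1.png",c)
a=cv2.resize(s[110:190,235:355],None,fx=4,fy=4,interpolation=cv2.INTER_CUBIC)
b=cv2.resize(s[195:310,300:390],None,fx=3,fy=3,interpolation=cv2.INTER_CUBIC)
c=np.zeros((350,790,3),np.uint8); c[:320,:480]=a; c[:345,490:760]=b; cv2.imwrite("pics/c2.png",c)
def mask(im,lo,hi,roi):
    h=cv2.inRange(cv2.cvtColor(im,cv2.COLOR_BGR2HSV),lo,hi); m=np.zeros_like(h); x0,y0,x1,y1=roi; m[y0:y1,x0:x1]=h[y0:y1,x0:x1]; return m
def big(m):
    return max(cv2.findContours(m,cv2.RETR_EXTERNAL,cv2.CHAIN_APPROX_NONE)[0],key=cv2.contourArea)
r=big(mask(t,(5,140,60),(18,255,255),(245,200,280,290))); print("rail top",cv2.minAreaRect(r),cv2.contourArea(r))
q=cv2.boxPoints(cv2.minAreaRect(r)); print(np.round([plane("top",p,.024) for p in q],4))
for n,im,roi in(("top",t,(305,208,340,245)),("scene",s,(325,195,360,225))):
    l=big(mask(im,(0,0,0),(180,255,70),roi)); print(n,cv2.minEnclosingCircle(l),cv2.contourArea(l)); M=cv2.moments(l); u=(M['m10']/M['m00'],M['m01']/M['m00']); print(u,[np.round(plane(n,u,z),4) for z in(.077,.086)])
g=big(mask(t,(0,0,90),(180,45,230),(345,130,475,230))); print("bed",cv2.contourArea(g)); print(cv2.approxPolyDP(g,4,True)[:,0].tolist())
E
```

```text
rail top ((262.4660339355469, 244.88331604003906), (13.220993995666504, 68.21879577636719), 2.2025983333587646) 812.0
[[0.4513 0.3955 0.024 ]
 [0.6317 0.3111 0.024 ]
 [0.6138 0.2765 0.024 ]
 [0.4342 0.3622 0.024 ]]
top ((322.66058349609375, 223.71897888183594), 9.304601669311523) 236.5
(322.6173361522199, 223.81888653981676) [array([0.5024, 0.159 , 0.077 ]), array([0.5004, 0.1599, 0.086 ])]
scene ((341.5106506347656, 211.70213317871094), 9.515390396118164) 72.0
(341.3541666666667, 216.32638888888889) [array([0.5068, 0.1722, 0.077 ]), array([0.5085, 0.1792, 0.086 ])]
bed 4906.5
[[441, 134], [435, 137], [460, 188], [447, 196], [420, 141], [382, 151], [359, 164], [353, 153], [382, 224], [469, 191]]
```

View pics/c1.png

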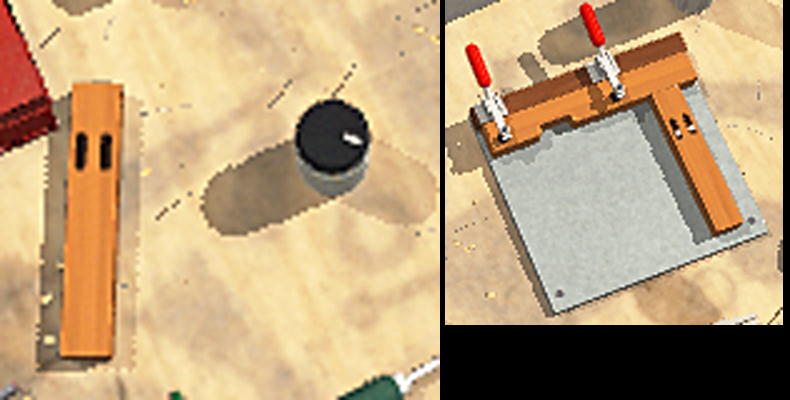

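View pics/c2.png

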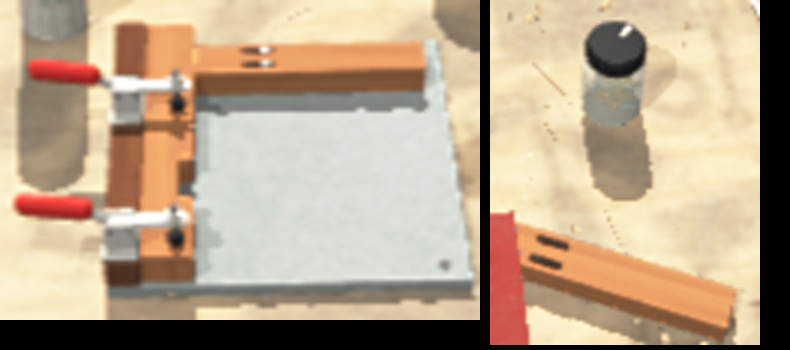

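The crops show the rail's top-view corners in full pixels at about (258,211), (271,211), (268,279) and (255,279), with holes at the upper end. The notch is near (383,149) in the top view. The bed's near corners are about (383,226) and (469,193), and the lid's white mark is at its right side. Next come line fits.

```bash
cat >> h.py <<'E'
def edges(im,p,q,w=5,n=40,trim=.12):
    "subpixel line near p-q (strongest gradient across it); returns two end points on the fitted line"
    g=cv2.GaussianBlur(im,(3,3),0).astype(np.float32); p,q=np.array(p,float),np.array(q,float); d=q-p; nn=np.array([-d[1],d[0]])/np.linalg.norm(d)
    s=np.arange(-w,w+.01,.25); P=[]
    for a in np.linspace(trim,1-trim,n):
        c=p+a*d; xy=(c+s[:,None]*nn).astype(np.float32)
        v=cv2.remap(g,xy[:,:1],xy[:,1:],cv2.INTER_LINEAR)[:,0]
        G=np.abs(np.gradient(v,axis=0)).sum(1); k=G.argmax(); lo=max(k-4,0); sl=slice(lo,k+5); P.append(c+nn*(s[sl]*G[sl]).sum()/G[sl].sum())
    P=np.float32(P); x0=None
    vx,vy,x,y=cv2.fitLine(P,cv2.DIST_HUBER,0,.3,.01).ravel(); o=np.array([x,y]); u=np.array([vx,vy])
    r=np.median(np.abs((P-o)@np.array([-vy,vx]))); return o+u*((p-o)@u),o+u*((q-o)@u),r
def cross(l,m):
    h=lambda a:np.append(a,1); x=np.cross(np.cross(h(l[0]),h(l[1])),np.cross(h(m[0]),h(m[1]))); return x[:2]/x[2]
E
cat > meas.py <<'E'
from h import *
t=cv2.imread("pics/top0.png"); s=cv2.imread("pics/scene0.png")
def quad(n,im,C,z,w=4):
    L=[edges(im,C[i],C[(i+1)%4],w) for i in range(4)]; print(n,"res",np.round([l[2] for l in L],2))
    K=[cross(L[i-1],L[i]) for i in range(4)]; W=np.array([plane(n,k,z) for k in K]); print(np.round(K,1).tolist()); print(np.round(W[:,:2],4).tolist(),"sides",np.round(np.linalg.norm(np.roll(W,-1,0)-W,axis=1),4)); return W
print("RAIL"); o=np.array([240,190])
C=[np.array(p)/4+o for p in((73,83),(123,85),(113,357),(60,355))]
W=quad("top",t,C,.024); f=(W[0]+W[1])/2; b=(W[2]+W[3])/2; print("c",W.mean(0),"head",np.degrees(np.arctan2(*(f-b)[1::-1])))
print("JIG near edge / stile / rail2")
o2=np.array([340,100]); c=lambda x,y:np.array([x-445,y])/2.5+o2
def seg(n,im,p,q,z,w=4):
    e=edges(im,p,q,w); A,B=plane(n,e[0],z),plane(n,e[1],z); print(n,np.round(A[:2],4),np.round(B[:2],4),"len",round(np.linalg.norm(A-B),4),"dir",round(np.degrees(np.arctan2(B[1]-A[1],B[0]-A[0])),2),"res",round(e[2],2)); return e
n1=seg("top",t,c(554,315),c(768,233),.012)
l1=seg("top",t,c(490,160),c(552,313),.012)
r1=seg("top",t,c(742,180),c(768,233),.012)
print("near corners",plane("top",cross(n1,l1),.012),plane("top",cross(n1,r1),.012))
seg("top",t,c(498,156),c(538,138),.036,3); seg("top",t,c(578,127),c(645,104),.036,3)
seg("top",t,c(652,97),c(716,234),.036,3); seg("top",t,c(684,85),c(743,223),.036,3)
d=lambda x,y:np.array([x,y])/4+np.array([235,110])
N=seg("scene",s,d(440,40),d(472,290),.012); L=seg("scene",s,d(108,292),d(470,292),.012,3)
print("corner",plane("scene",cross(N,L),.012))
seg("scene",s,d(194,90),d(194,280),.036,3); seg("scene",s,d(198,70),d(425,66),.036,3); seg("scene",s,d(198,46),d(425,42),.036,3)
E
python3 meas.py
```

```text
RAIL
top res [0.32 0.41 0.22 0.36]
[[258.7, 209.5], [269.9, 210.2], [268.8, 279.7], [253.6, 283.2]]
[[0.6326, 0.3057], [0.6167, 0.2767], [0.4317, 0.36], [0.4408, 0.4027]] sides [0.0331 0.2029 0.0437 0.2149]
c [0.5304611  0.33625499 0.024     ] head -25.57220759698716
JIG near edge / stile / rail2
top [ 0.439  -0.0068] [ 0.42  -0.284] len 0.2779 dir -93.92 res 0.1
top [ 0.6399 -0.0223] [ 0.4376 -0.0079] len 0.2028 dir 175.93 res 0.04
top [ 0.4873 -0.2908] [ 0.4156 -0.285 ] len 0.0719 dir 175.41 res 0.15
near corners [ 0.43890519 -0.0079671   0.012     ] [ 0.41988882 -0.2853494   0.012     ]
top [ 0.633  -0.0293] [ 0.6297 -0.0826] len 0.0534 dir -93.57 res 0.12
top [ 0.626  -0.1331] [ 0.6197 -0.2206] len 0.0877 dir -94.15 res 0.14
top [ 0.622  -0.2317] [ 0.437  -0.2207] len 0.1853 dir 176.58 res 0.07
top [ 0.619  -0.2667] [ 0.4353 -0.2558] len 0.184 dir 176.6 res 0.07
scene [ 0.4221 -0.2873] [0.4412 0.0006] len 0.2885 dir 86.21 res 0.2
scene [ 0.7038 -0.0348] [ 0.4409 -0.0077] len 0.2643 dir 174.12 res 0.01
corner [ 0.44063366 -0.0077082   0.012     ]
scene [ 0.6262 -0.2145] [ 0.645  -0.0079] len 0.2074 dir 84.79 res 0.36
scene [ 0.6236 -0.235 ] [ 0.4408 -0.2279] len 0.183 dir 177.77 res 0.2
scene [ 0.621  -0.2745] [ 0.436  -0.2575] len 0.1858 dir 174.76 res 0.04
```

```bash
cat > go.py <<'E'
import sys; from h import *
def go(x,y,z,yaw,n,cur=None):
    "rows from the measured (or given) pose to the target, evenly over n rows"
    s=bot.observe(); p=np.array(s["position"]) if cur is None else np.array(cur[:3]); a=np.radians(s["ee_rot"][2] if cur is None else cur[3])
    dyaw=(np.radians(yaw)-a+np.pi)%(2*np.pi)-np.pi; tgt=np.array([x,y,z])
    rows=[]
    for i in range(n):
        d=(tgt-p)/(n-i); c,q=np.cos(a),np.sin(a)
        r=np.round([(c*d[0]+q*d[1])/.05,(q*d[0]-c*d[1])/.05,-d[2]/.05,-dyaw/n/.1],2); rows.append(r.tolist())
        e=r[:3]*.05; p=p+[c*e[0]+q*e[1],q*e[0]-c*e[1],-e[2]]; a-=r[3]*.1
    print(rows); print("end",np.round(p,4),round(np.degrees(a),2)); return [*p,np.degrees(a)]
E
python3 - <<'E'
from h import *
from go import go
print(plane("scene",(341.7,210.7),.086),plane("top",(323.2,223.5),.086))
e=go(.45,.26,.2,110,10); go(.502,.161,.13,95,10,e)
print([proj(n,p) for n,p in(("top",(.5305,.336,.024)),("scene",(.532,.336,.024)))])
E
```

```text
[0.50474697 0.16146976 0.086     ] [0.50057387 0.15801509 0.086     ]
[[-0.61, -0.51, 0.06, 0.8], [-0.65, -0.46, 0.06, 0.8], [-0.69, -0.4, 0.06, 0.8], [-0.71, -0.35, 0.06, 0.8], [-0.74, -0.29, 0.06, 0.8], [-0.76, -0.23, 0.06, 0.8], [-0.78, -0.17, 0.06, 0.8], [-0.79, -0.1, 0.06, 0.8], [-0.79, -0.04, 0.06, 0.8], [-0.8, 0.02, 0.06, 0.8]]
end [0.4501 0.2601 0.2   ] 110.23
[[-0.22, 0.03, 0.14, 0.27], [-0.22, 0.03, 0.14, 0.27], [-0.22, 0.04, 0.14, 0.27], [-0.22, 0.05, 0.14, 0.27], [-0.22, 0.05, 0.14, 0.27], [-0.22, 0.06, 0.14, 0.27], [-0.21, 0.06, 0.14, 0.27], [-0.21, 0.07, 0.14, 0.27], [-0.21, 0.08, 0.14, 0.27], [-0.21, 0.08, 0.14, 0.27]]
end [0.5018 0.1609 0.13  ] 94.76
[array([262.8952889 , 244.87092772]), array([340.32609798, 285.77939372])]
```

>>> apply_moves:
  moves:
    - [[-0.61,-0.51,0.06,0.8],[-0.65,-0.46,0.06,0.8],[-0.69,-0.4,0.06,0.8],[-0.71,-0.35,0.06,0.8],[-0.74,-0.29,0.06,0.8],[-0.76,-0.23,0.06,0.8],[-0.78,-0.17,0.06,0.8],[-0.79,-0.1,0.06,0.8],[-0.79,-0.04,0.06,0.8],[-0.8,0.02,0.06,0.8]]
  grip: 1
  force: 25

```text
t: 1.35
position: [0.4505, 0.2592, 0.2008]
ee_rot: [-180.0, -0.0, 110.1]
wrist_force: [0.5, 0.2, -0.1]
opening: 0.0856
gripper_force: 0.0
```

>>> apply_moves:
  moves:
    - [[-0.22,0.03,0.14,0.27],[-0.22,0.03,0.14,0.27],[-0.22,0.04,0.14,0.27],[-0.22,0.05,0.14,0.27],[-0.22,0.05,0.14,0.27],[-0.22,0.06,0.14,0.27],[-0.22,0.06,0.14,0.27],[-0.22,0.07,0.14,0.27],[-0.21,0.08,0.14,0.27],[0,0,0,0]]

```text
t: 2.6
position: [0.4972, 0.1696, 0.1375]
ee_rot: [-179.9, -0.0, 96.2]
wrist_force: [-0.2, 0.4, 0.0]
opening: 0.0853
gripper_force: 0.0
```

```bash
python3 - <<'E'
from h import *
from go import go
s=bot.observe(); print(s["position"],s["ee_rot"],s["wrist_force"])
t=imaging.capture("top"); c=imaging.capture("scene"); cv2.imwrite("pics/t2.png",t); cv2.imwrite("pics/s2.png",c)
a=cv2.resize(t[170:270,265:365],None,fx=3.8,fy=3.8,interpolation=cv2.INTER_CUBIC); b=cv2.resize(c[150:250,290:390],None,fx=3.8,fy=3.8,interpolation=cv2.INTER_CUBIC)
cv2.imwrite("pics/c3.png",np.hstack([a,b]))
go(.5027,.1597,.066,95,9)
E
```

```text
[0.49716662 0.16963109 0.13753574] [-1.79917900e+02 -2.53636614e-04  9.62110084e+01] [-0.17315776  0.44782672  0.02639293]
[[-0.02, 0.01, 0.16, 0.02], [-0.03, 0.01, 0.16, 0.02], [-0.02, 0.01, 0.16, 0.02], [-0.03, 0.01, 0.16, 0.02], [-0.02, 0.01, 0.16, 0.02], [-0.03, 0.01, 0.16, 0.02], [-0.02, 0.01, 0.16, 0.02], [-0.03, 0.01, 0.16, 0.02], [-0.02, 0.01, 0.17, 0.02]]
end [0.5029 0.1599 0.0658] 95.25
```

View pics/c3.png

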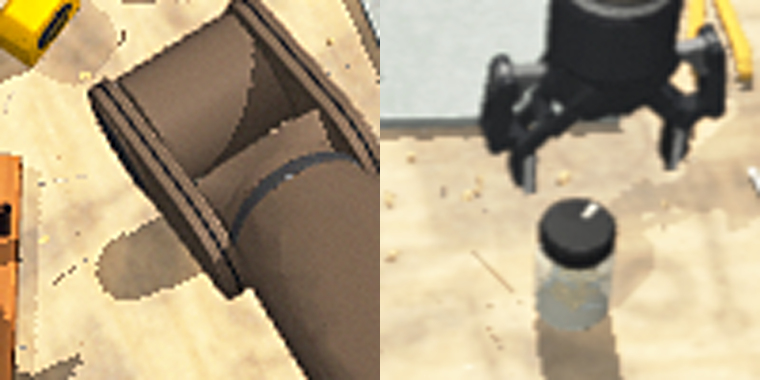

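Only the scene view shows the jar now: the fingertips are at crop (527,190) and (672,165), with the lid top at (578,232), still clear below them. I'll check tip projection against the lid in this view.

```bash
python3 - <<'E'
from h import *
p=(.4972,.1696,.1505); print(proj("scene",p), "seen 347.7 196.8"); print(proj("scene",(.5027,.1597,.086)),"lid seen", 290+198/3.8,150+230/3.8)
print(plane("scene",(347.7,196.8),.1505))
E
```

```text
[347.07587863 195.89336732] seen 347.7 196.8
[342.3930181 210.0914637] lid seen 342.10526315789474 210.5263157894737
[0.49620215 0.17258813 0.1505    ]
```

>>> apply_moves:
  moves:
    - [[-0.02,0.01,0.16,0.02],[-0.03,0.01,0.16,0.02],[-0.02,0.01,0.16,0.02],[-0.03,0.01,0.16,0.02],[-0.02,0.01,0.16,0.02],[-0.03,0.01,0.16,0.02],[-0.02,0.01,0.16,0.02],[-0.03,0.01,0.16,0.02],[-0.02,0.01,0.15,0.02],[0,0,0,0]]

```text
t: 3.95
position: [0.5023, 0.1598, 0.066]
ee_rot: [-179.9, 0.0, 95.3]
wrist_force: [-0.4, 0.3, -0.7]
opening: 0.0851
gripper_force: 0.0
```

>>> apply_moves:
  moves:
    - [[0,0,0,0],[0,0,0,0],[0,0,0,0],[0,0,0,0],[0,0,0,0],[0,0,0,0],[0,0,0,0],[0,0,0,0],[0,0,0,0],[0,0,0,0]]
  grip: 0.4
  force: 25

```text
t: 5.2
position: [0.5029, 0.16, 0.0675]
ee_rot: [-180.0, -0.0, 95.3]
wrist_force: [-2.7, 0.2, 5.4]
opening: 0.0493
gripper_force: 26.0
```

Upward wrist force is 5.4 N, so the tips are touching the jar's shoulder. I'll reopen, rise 4 mm and grip again.

>>> apply_moves:
  moves:
    - [[0,0,0,0],[0,0,0,0],[0,0,0,0],[0,0,0,0],[0,0,-0.04,0],[0,0,-0.04,0],[0,0,0,0],[0,0,0,0],[0,0,0,0],[0,0,0,0]]
  grip: 0.75

```text
t: 6.45
position: [0.5027, 0.1599, 0.0707]
ee_rot: [-180.0, 0.0, 95.3]
wrist_force: [0.2, 0.8, -0.1]
opening: 0.0642
gripper_force: 0.0
```

>>> apply_moves:
  moves:
    - [[0,0,0,0],[0,0,0,0],[0,0,0,0],[0,0,0,0],[0,0,0,0],[0,0,0,0],[0,0,0,0],[0,0,0,0],[0,0,0,0],[0,0,0,0]]
  grip: 0.4
  force: 25

```text
t: 7.7
position: [0.5027, 0.16, 0.0711]
ee_rot: [-180.0, 0.0, 95.3]
wrist_force: [-3.1, 0.1, 5.6]
opening: 0.0495
gripper_force: 26.1
```

>>> apply_moves:
  moves:
    - [[0,0,0,-0.9],[0,0,0,-0.9],[0,0,0,-0.9],[0,0,0,-0.9],[0,0,0,-0.9],[0,0,0,-0.9],[0,0,0,-0.9],[0,0,0,-0.9],[0,0,0,-0.9],[0,0,0,-0.9]]

```text
t: 8.95
position: [0.5019, 0.159, 0.0713]
ee_rot: [-179.8, -0.1, 147.1]
wrist_force: [-5.7, -3.1, 8.9]
opening: 0.0495
gripper_force: 26.4
```

>>> apply_moves:
  moves:
    - [[0,0,0,-0.9],[0,0,0,-0.9],[0,0,0,-0.9],[0,0,0,-0.9],[0,0,0,-0.9],[0,0,0,-0.9],[0,0,0,-0.9],[0,0,0,-0.9],[0,0,0,-0.9],[0,0,0,-0.5]]

```text
t: 10.2
position: [0.5036, 0.1587, 0.0719]
ee_rot: [-179.8, 0.0, -163.7]
wrist_force: [-3.6, -4.4, 7.4]
opening: 0.05
gripper_force: 26.2
```

>>> apply_moves:
  moves:
    - [[0,0,0,0],[0,0,0,0],[0,0,0,0],[0,0,0,0],[0,0,0,0],[0,0,-0.2,0],[0,0,-0.4,0],[0,0,-0.4,0],[0,0,-0.4,0],[0,0,-0.4,0]]
  grip: 1

```text
t: 11.45
position: [0.503, 0.16, 0.1624]
ee_rot: [-180.0, 0.1, -163.9]
wrist_force: [0.5, -0.3, -0.4]
opening: 0.0855
gripper_force: 0.0
```

```bash
python3 - <<'E'
from h import *
from go import go
c=imaging.capture("scene"); cv2.imwrite("pics/s3.png",c); o=cv2.imread("pics/s2.png")
b=[cv2.resize(i[180:250,300:390],None,fx=4.2,fy=4.2,interpolation=cv2.INTER_CUBIC) for i in(o,c)]
cv2.imwrite("pics/c4.png",np.hstack(b))
e=go(.531,.334,.13,154.5,10); go(.531,.336,.004,154.5,8,e)
E
```

```text
[[-0.15, 0.32, 0.07, 0.73], [-0.12, 0.33, 0.07, 0.73], [-0.1, 0.34, 0.07, 0.73], [-0.07, 0.34, 0.07, 0.73], [-0.05, 0.35, 0.07, 0.73], [-0.02, 0.35, 0.07, 0.73], [0.0, 0.35, 0.07, 0.73], [0.03, 0.35, 0.07, 0.73], [0.05, 0.35, 0.08, 0.73], [0.08, 0.34, 0.07, 0.73]]
end [0.5309 0.334  0.13  ] -205.71
[[0.0, 0.0, 0.32, -0.0], [0.0, 0.01, 0.31, -0.0], [0.0, 0.0, 0.32, -0.0], [0.0, 0.01, 0.31, -0.0], [0.0, 0.0, 0.32, -0.0], [0.0, 0.01, 0.31, -0.0], [0.01, 0.0, 0.32, -0.0], [0.0, 0.01, 0.31, -0.0]]
end [0.5313 0.3361 0.004 ] -205.71
```

View pics/c4.png

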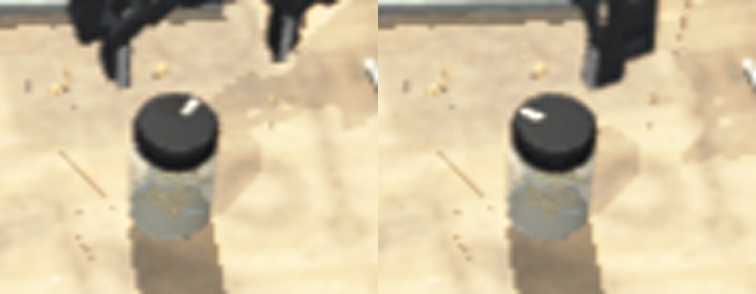

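The lid mark went from upper right to upper left, about 100° anticlockwise, and the jar stands where it was with its contents looking unchanged. On to the rail.

>>> apply_moves:
  moves:
    - [[-0.15,0.32,0.07,0.73],[-0.12,0.33,0.07,0.73],[-0.1,0.34,0.07,0.73],[-0.07,0.34,0.07,0.73],[-0.05,0.35,0.07,0.73],[-0.02,0.35,0.07,0.73],[0,0.35,0.07,0.73],[0.03,0.35,0.07,0.73],[0.05,0.35,0.08,0.73],[0.08,0.34,0.07,0.73]]

```text
t: 12.75
position: [0.529, 0.3343, 0.1252]
ee_rot: [180.0, 0.0, 154.1]
wrist_force: [-0.3, 0.1, -0.2]
opening: 0.0852
gripper_force: 0.0
```

>>> apply_moves:
  moves:
    - [[0,0,0.3,0],[0,0,0.3,0],[0,0,0.3,0],[0,0,0.3,0],[0,0,0,0],[0,0,0,0],[0,0,0,0],[0,0,0,0],[0,0,0,0],[0,0,0,0]]

```text
t: 14.0
position: [0.5289, 0.3337, 0.0655]
ee_rot: [180.0, 0.0, 154.3]
wrist_force: [-0.7, 0.2, -0.1]
opening: 0.0852
gripper_force: 0.0
```

```bash
python3 - <<'E'
from h import *
from go import go
c=imaging.capture("scene"); t=imaging.capture("top"); cv2.imwrite("pics/s4.png",c); cv2.imwrite("pics/t4.png",t)
b=[cv2.resize(i,None,fx=4,fy=4,interpolation=cv2.INTER_CUBIC) for i in(c[220:320,295:392],t[195:295,220:318])]
cv2.imwrite("pics/c5.png",np.hstack(b))
s=bot.observe(); print(s["position"],s["ee_rot"]); p=np.array(s["position"]); a=np.radians(s["ee_rot"][2])
for k in(-.1,0,.1): # expected rail axis points at top z=.024
    w=np.array([.5312-k*np.cos(a),.3361-k*np.sin(a),.024]); print((proj("scene",w)-[295,220])*4)
go(.5312,.3361,.004,154.5,8)
E
```

```text
[0.52890201 0.33372704 0.0653708 ] [1.79997417e+02 4.59998627e-03 1.54288170e+02]
[349.69769512 314.98557623]
[182.6802876  263.13552714]
[ 22.48156175 213.40231716]
[[-0.0, 0.01, 0.15, -0.0], [-0.0, 0.01, 0.15, -0.0], [-0.0, 0.01, 0.15, -0.0], [-0.0, 0.01, 0.16, -0.0], [-0.01, 0.01, 0.15, -0.0], [-0.0, 0.0, 0.16, -0.0], [-0.01, 0.01, 0.15, -0.0], [-0.0, 0.0, 0.16, -0.0]]
end [0.5311 0.336  0.0039] 154.29
```

View pics/c5.png

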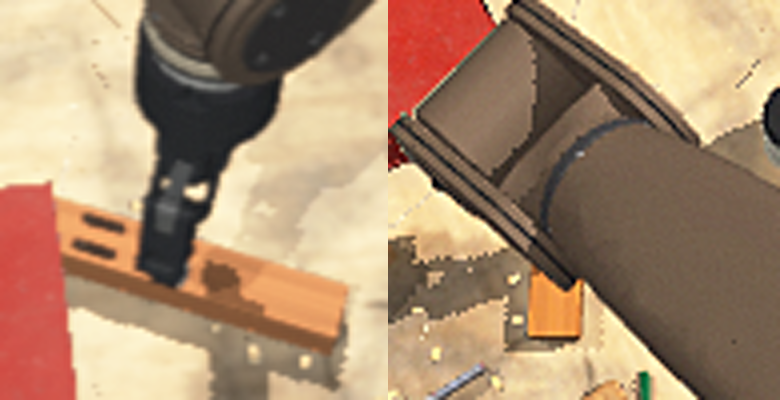

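The fingers straddle the rail, with a slightly near-side bias but well inside the 24 mm margins. Going down and gripping.

>>> apply_moves:
  moves:
    - [[0,0,0.15,0],[0,0.01,0.15,0],[0,0.01,0.15,0],[0,0,0.15,0],[0,0,0.15,0],[0,0,0.15,0],[0,0,0.15,0],[0,0,0.15,0],[0,0,0,0],[0,0,0,0]]

```text
t: 15.35
position: [0.5295, 0.3347, 0.0055]
ee_rot: [180.0, 0.0, 154.3]
wrist_force: [-0.2, -0.3, 0.8]
opening: 0.0852
gripper_force: 0.0
```

>>> apply_moves:
  moves:
    - [[0,0,0,0],[0,0,0,0],[0,0,0,0],[0,0,0,0],[0,0,0,0],[0,0,0,0],[0,0,0,0],[0,0,0,0],[0,0,0,0],[0,0,0,0]]
  grip: 0.1
  force: 60

```text
t: 16.6
position: [0.5299, 0.3349, 0.006]
ee_rot: [179.9, 0.1, 154.3]
wrist_force: [-0.7, 1.0, 5.7]
opening: 0.0351
gripper_force: 62.6
```

>>> apply_moves:
  moves:
    - [[0,0,-0.15,0],[0,0,-0.25,0],[0,0,-0.35,0],[0,0,-0.35,0],[0,0,-0.35,0],[0,0,-0.35,0],[0,0,-0.35,0],[0,0,-0.35,0],[0,0,-0.25,0],[0,0,0,0]]

```text
t: 17.85
position: [0.5301, 0.3349, 0.1444]
ee_rot: [179.9, 0.1, 154.3]
wrist_force: [0.0, 0.5, -1.2]
opening: 0.0349
gripper_force: 61.9
```

```bash
python3 - <<'E'
from h import *
from go import go
print(bot.observe()["wrist_force"])
e=go(.5225,.1,.14,165,10); go(.5225,-.103,.14,176.2,9,e)
E
```

```text
[ 0.02122194  0.46017218 -1.16308619]
[[-0.19, -0.43, 0.01, -0.19], [-0.18, -0.43, 0.01, -0.19], [-0.17, -0.44, 0.01, -0.19], [-0.17, -0.44, 0.01, -0.19], [-0.16, -0.44, 0.01, -0.19], [-0.15, -0.45, 0.01, -0.19], [-0.14, -0.45, 0.01, -0.19], [-0.13, -0.45, 0.01, -0.19], [-0.12, -0.45, 0.0, -0.19], [-0.11, -0.46, 0.01, -0.19]]
end [0.5223 0.1001 0.1399] 165.17
[[-0.12, -0.44, -0.0, -0.21], [-0.11, -0.44, -0.0, -0.21], [-0.1, -0.44, -0.0, -0.21], [-0.09, -0.44, -0.0, -0.21], [-0.08, -0.44, -0.0, -0.21], [-0.07, -0.45, -0.0, -0.21], [-0.06, -0.45, -0.0, -0.21], [-0.04, -0.45, -0.0, -0.21], [-0.04, -0.44, -0.0, -0.21]]
end [ 0.5225 -0.1029  0.1399] 176.0
```

>>> apply_moves:
  moves:
    - [[-0.19,-0.43,0,-0.19],[-0.18,-0.43,0,-0.19],[-0.17,-0.44,0,-0.19],[-0.17,-0.44,0,-0.19],[-0.16,-0.44,0,-0.19],[-0.15,-0.45,0,-0.19],[-0.14,-0.45,0,-0.19],[-0.13,-0.45,0,-0.19],[-0.12,-0.45,0,-0.19],[-0.11,-0.46,0,-0.19]]

```text
t: 19.1
position: [0.5207, 0.099, 0.1419]
ee_rot: [-180.0, -0.1, 165.2]
wrist_force: [0.3, -0.7, -0.7]
opening: 0.0349
gripper_force: 61.8
```

>>> apply_moves:
  moves:
    - [[-0.12,-0.44,0,-0.21],[-0.11,-0.44,0,-0.21],[-0.1,-0.44,0,-0.21],[-0.09,-0.44,0,-0.21],[-0.08,-0.44,0,-0.21],[-0.07,-0.45,0,-0.21],[-0.06,-0.45,0,-0.21],[-0.04,-0.45,0,-0.21],[-0.04,-0.44,0,-0.21],[0,0,0,0]]

```text
t: 20.35
position: [0.5212, -0.1042, 0.1421]
ee_rot: [180.0, -0.1, 175.9]
wrist_force: [0.1, 0.7, -0.1]
opening: 0.0349
gripper_force: 61.9
```

>>> apply_moves:
  moves:
    - [[0,0,0.25,0],[0,0,0.25,0],[0,0,0.25,0],[0,0,0.25,0],[0,0,0.25,0],[0,0,0.2,0],[0,0,0.15,0],[0,0,0.1,0],[0,0,0,0],[0,0,0,0]]

```text
t: 21.6
position: [0.522, -0.1034, 0.0583]
ee_rot: [-180.0, 0.0, 176.0]
wrist_force: [0.7, 0.1, -0.8]
opening: 0.035
gripper_force: 61.9
```

```bash
python3 - <<'E'
from h import *
c=imaging.capture("scene"); t=imaging.capture("top"); cv2.imwrite("pics/s6.png",c); cv2.imwrite("pics/t6.png",t)
b=[cv2.resize(c[105:195,235:360],None,fx=3.2,fy=3.2,interpolation=cv2.INTER_CUBIC),cv2.resize(t[108:198,340:464],None,fx=3.2,fy=3.2,interpolation=cv2.INTER_CUBIC)]
cv2.imwrite("pics/c6.png",np.hstack(b))
s=bot.observe(); print(s["position"],s["ee_rot"],s["wrist_force"])
E
```

```text
[ 0.52206445 -0.10343837  0.05835198] [-1.79981904e+02  5.78896441e-02  1.76000592e+02] [ 0.46638632  0.39599334 -0.46781168]
```

View pics/c6.png

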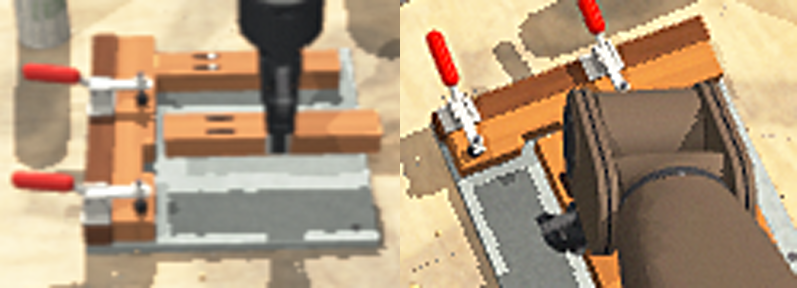

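The rail is over the bed, its end at scene crop (163,118–155) just short of the stile, with the notch at (150,150) and a small gap left. I'll lower it close to the bed so that rail and notch share a height, then compare.

>>> apply_moves:
  moves:
    - [[0,0,0.15,0],[0,0,0.15,0],[0,0,0.15,0],[0,0,0.1,0],[0,0,0.1,0],[0,0,0.08,0],[0,0,0.03,0],[0,0,0,0],[0,0,0,0],[0,0,0,0]]

```text
t: 22.95
position: [0.5219, -0.1034, 0.0201]
ee_rot: [-180.0, 0.0, 176.0]
wrist_force: [-0.4, -0.7, -1.0]
opening: 0.0343
gripper_force: 61.9
```

```bash
python3 - <<'E'
from h import *
c=imaging.capture("scene"); t=imaging.capture("top"); cv2.imwrite("pics/s7.png",c); cv2.imwrite("pics/t7.png",t)
b=[cv2.resize(c[118:178,250:350],None,fx=7.8,fy=7.8,interpolation=cv2.INTER_CUBIC)[:, :780],cv2.resize(t[125:165,345:412],None,fx=7.8,fy=7.8,interpolation=cv2.INTER_CUBIC)]
im=np.zeros((590,780,3),np.uint8); im[:310,:]=b[0][90:400]; im[310:590,:522]=b[1][20:300,:522]; cv2.imwrite("pics/c7.png",im)
s=bot.observe(); print(s["position"],s["ee_rot"],s["wrist_force"])
E
```

```text
[ 0.52175621 -0.10332055  0.01997185] [-1.79994222e+02  1.27946158e-02  1.76001687e+02] [-0.78752843  0.12039918 -1.87720996]
```

View pics/c7.png

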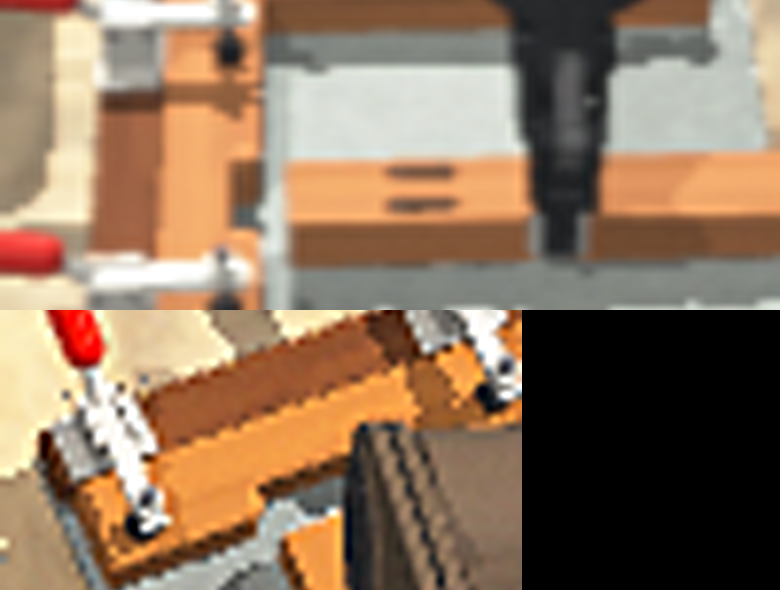

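The lower scene crop shows the rail end at y 160–222 px and the notch at about 160–228 px, so the rail sits about 1.4 mm too far to −y; the top view agrees. The end is about 15 mm short of the mouth, and the heading looks parallel. I'll correct, lower and advance gently.

>>> apply_moves:
  moves:
    - [[0,0.03,0,0],[0,0,0.02,0],[0,0,0.02,0],[0,0,0,0],[-0.06,0,0,0],[-0.06,0,0,0],[-0.06,0,0,0],[-0.06,0,0,0],[0,0,0,0],[0,0,0,0]]

```text
t: 24.3
position: [0.5346, -0.1028, 0.0181]
ee_rot: [-180.0, 0.1, 176.0]
wrist_force: [1.1, 0.2, 2.4]
opening: 0.0345
gripper_force: 62.4
```

>>> apply_moves:
  moves:
    - [[-0.03,0,0,0],[-0.03,0,0,0],[-0.03,0,0,0],[-0.03,0,0,0],[0,0,0,0],[0,0,0,0],[0,0,0,0],[0,0,0,0],[0,0,0,0],[0,0,0,0]]

```text
t: 25.55
position: [0.536, -0.1027, 0.018]
ee_rot: [180.0, -0.6, 176.1]
wrist_force: [-13.6, -0.6, 14.5]
opening: 0.0346
gripper_force: 63.9
```

The end stopped about 3.6 mm inside the mouth, in the chamfer zone. My lateral reading at a 2 mm height difference was biased. I'll back off and measure numerically at equal height.

>>> apply_moves:
  moves:
    - [[0.05,0,0,0],[0.05,0,0,0],[0.05,0,0,0],[0.04,0,0,0],[0,0,0,0],[0,0,0,0],[0,0,0,0],[0,0,0,0],[0,0,0,0],[0,0,0,0]]

```text
t: 26.8
position: [0.5306, -0.1025, 0.0181]
ee_rot: [-180.0, 0.0, 176.0]
wrist_force: [1.0, -0.5, 4.4]
opening: 0.0345
gripper_force: 62.6
```

```bash
python3 - <<'E'
from h import *
c=imaging.capture("scene"); cv2.imwrite("pics/s8.png",c)
s=bot.observe(); print(s["position"],s["ee_rot"],s["wrist_force"])
g=lambda im,x,y0,y1:im[y0:y1,x].astype(int).sum(1).tolist()
o=cv2.imread("pics/scene0.png")
for x in(279,280,281,282,283): print("notch0 col",x,g(o,x,142,164))
for x in(281,282): print("notch8 col",x,g(c,x,142,164))
for x in(287,290,293,296): print("rail col",x,g(c,x,142,172))
e=edges; 
for nm,p,q in(("rail up",(288,150),(312,149.6)),("rail mid",(288,158.2),(312,157.5)),("rail low",(288,163.5),(312,163))):
    r=e(c,p,q,2.5); print(nm,np.round(r[0],2),np.round(r[1],2),round(r[2],2))
E
```

```text
[ 0.53056148 -0.10249647  0.01805938] [-1.79988427e+02  3.77713589e-02  1.75998118e+02] [ 1.32806486 -0.18109047  5.70894741]
notch0 col 279 [292, 297, 387, 489, 498, 498, 505, 511, 405, 367, 361, 361, 359, 359, 370, 369, 392, 511, 502, 526, 563, 724]
notch0 col 280 [297, 308, 337, 482, 494, 500, 531, 504, 326, 266, 247, 241, 234, 247, 276, 275, 325, 547, 513, 527, 629, 764]
notch0 col 281 [314, 438, 461, 495, 498, 503, 549, 517, 320, 262, 248, 236, 233, 250, 275, 273, 324, 534, 509, 500, 556, 719]
notch0 col 282 [345, 479, 498, 494, 492, 493, 516, 471, 281, 232, 236, 226, 228, 258, 312, 316, 305, 489, 539, 516, 509, 583]
notch0 col 283 [342, 383, 396, 389, 384, 395, 411, 439, 309, 279, 285, 281, 295, 380, 552, 558, 375, 441, 608, 615, 561, 509]
notch8 col 281 [318, 448, 467, 504, 504, 508, 552, 524, 324, 264, 252, 243, 242, 253, 282, 284, 324, 542, 520, 508, 567, 726]
notch8 col 282 [347, 485, 500, 501, 499, 500, 520, 473, 286, 239, 238, 232, 232, 261, 301, 303, 315, 502, 543, 519, 518, 593]
rail col 287 [651, 648, 626, 624, 629, 635, 633, 639, 634, 537, 500, 520, 533, 526, 521, 527, 531, 322, 262, 271, 271, 259, 313, 360, 356, 308, 286, 315, 540, 565]
rail col 290 [653, 658, 662, 656, 656, 660, 656, 658, 630, 535, 504, 526, 533, 525, 523, 527, 517, 315, 264, 270, 268, 271, 313, 387, 388, 382, 365, 375, 560, 629]
rail col 293 [661, 668, 668, 659, 660, 650, 653, 661, 624, 527, 505, 527, 533, 524, 524, 525, 490, 298, 267, 270, 269, 269, 308, 379, 396, 382, 381, 407, 629, 655]
rail col 296 [655, 654, 659, 667, 665, 662, 658, 656, 624, 520, 400, 483, 535, 522, 438, 478, 477, 306, 266, 269, 269, 276, 338, 389, 391, 384, 381, 404, 626, 648]
rail up [288.01 150.54] [312.01 150.29] 0.04
rail mid [288.   158.15] [312.   157.63] 0.69
rail low [288.06 164.54] [312.01 163.12] 0.14
```

At equal height the notch spans rows 149.7–158.5 and the rail 150.5–158.55, so the rail is about 2.4 mm too far to +y. That matches a chamfer catch at 3.6 mm. I'll correct and advance.

>>> apply_moves:
  moves:
    - [[0,-0.023,-0.015,0],[0,-0.022,0,0],[-0.03,0,0,0],[-0.03,0,0,0],[-0.03,0,0,0],[-0.03,0,0,0],[-0.03,0,0,0],[0,0,0,0],[0,0,0,0],[0,0,0,0]]

```text
t: 28.1
position: [0.5374, -0.105, 0.0184]
ee_rot: [180.0, -0.0, 176.0]
wrist_force: [0.3, 0.7, -1.8]
opening: 0.0342
gripper_force: 61.9
```

>>> apply_moves:
  moves:
    - [[-0.03,0,0,0],[-0.03,0,0,0],[-0.03,0,0,0],[0,0,0,0],[0,0,0,0],[-0.02,0,0,0],[0,0,0,0],[0,0,0,0],[0,0,0,0],[0,0,0,0]]

```text
t: 29.35
position: [0.5431, -0.1055, 0.0186]
ee_rot: [-180.0, -0.0, 176.0]
wrist_force: [-0.4, 0.4, -1.3]
opening: 0.0341
gripper_force: 61.9
```

>>> apply_moves:
  moves:
    - [[0,0,0.01,0],[-0.02,0,0,0],[0,0,0,0],[-0.02,0,0,0],[0,0,0,0],[-0.02,0,0,0],[0,0,0,0],[0,0,0,0],[0,0,0,0],[0,0,0,0]]

```text
t: 30.6
position: [0.544, -0.1056, 0.0181]
ee_rot: [180.0, -0.3, 176.0]
wrist_force: [-8.0, -0.3, 6.2]
opening: 0.0347
gripper_force: 62.8
```

>>> apply_moves:
  moves:
    - [[0,0,-0.02,0],[-0.02,0,0,0],[0,0,0,0],[-0.02,0,0,0],[0,0,0,0],[0,0,0,0],[0,0,0,0],[0,0,0,0],[0,0,0,0],[0,0,0,0]]

```text
t: 31.85
position: [0.544, -0.1055, 0.0181]
ee_rot: [179.9, -0.6, 176.0]
wrist_force: [-11.9, -1.8, 5.3]
opening: 0.0351
gripper_force: 62.7
```

```bash
python3 - <<'E'
from h import *
c=imaging.capture("scene"); t=imaging.capture("top"); cv2.imwrite("pics/s9.png",c); cv2.imwrite("pics/t9.png",t)
F=[]
for i in range(4): imaging.capture("top"); s=bot.observe(); F.append(s["wrist_force"])
print(np.round(F,2),s["position"],s["ee_rot"],s["torque"])
im=np.zeros((600,780,3),np.uint8); im[:312]=cv2.resize(c[129:169,255:355],None,fx=7.8,fy=7.8,interpolation=cv2.INTER_CUBIC)[:312]
im[315:600,:522]=cv2.resize(t[128:165,345:412],None,fx=7.8,fy=7.8,interpolation=cv2.INTER_CUBIC)[:285,:522]; im[315:600,530:780]=cv2.resize(c[190:250,310:375],(250,231)).repeat(1,0)[:231][:285] if False else im[315:600,530:780]
cv2.imwrite("pics/c9.png",im)
E
```

```text
[[-11.83  -0.87   5.56]
 [-12.6   -1.75   6.19]
 [-12.04  -0.15   6.64]
 [-12.14  -1.41   6.22]] [ 0.54401402 -0.1055044   0.01805864] [179.94400442  -0.6170142  176.02977628] [-0.22864686  1.57272999 -0.13575572]
```

View pics/c9.png

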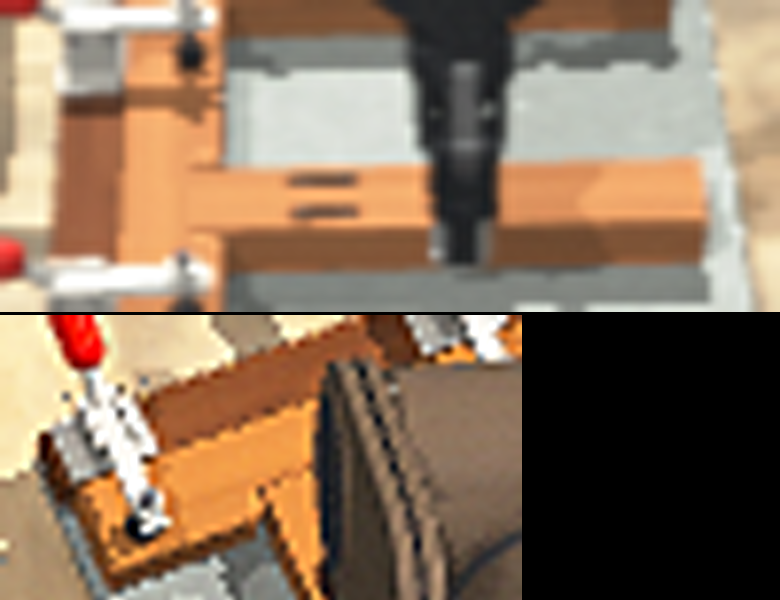

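The rail is fully seated: its end at crop x≈190 lies inside the notch, parallel to the fixed rail, and the notch is filled on both sides. The push is now 12 N. I'll check flatness numerically and bring it up to about 16 N at the wrist.

>>> apply_moves:
  moves:
    - [[-0.02,0,0,0],[0,0,-0.02,0],[-0.02,0,0,0],[0,0,0,0],[0,0,0,0],[0,0,0,0],[0,0,0,0],[0,0,0,0],[0,0,0,0],[0,0,0,0]]

```text
t: 33.4
position: [0.544, -0.1054, 0.0181]
ee_rot: [179.9, -0.9, 176.0]
wrist_force: [-17.1, -2.1, 6.0]
opening: 0.0348
gripper_force: 62.7
```

```bash
python3 - <<'E'
from h import *
F=[]
for i in range(5): c=imaging.capture("scene"); s=bot.observe(); F.append(s["wrist_force"])
cv2.imwrite("pics/s10.png",c); print(np.mean(F,0),s["position"],s["ee_rot"],s["torque"])
for nm in("s8","s9","s10"):
    im=cv2.imread(f"pics/{nm}.png"); dx={"s8":4.2,"s9":0,"s10":0}[nm]
    f=lambda x,y:(x/7.8+255+dx,y/7.8+129)
    for k,(p,q) in dict(upF=(f(250,170),f(400,168)),upR=(f(530,163),f(700,158)),lowF=(f(250,269),f(400,267)),lowR=(f(530,266),f(690,262))).items():
        r=edges(im,p,q,1.8,trim=.02); print(nm,k,np.round((r[0]+r[1])/2,2),round(r[2],2),end="; ")
    print()
E
```

```text
[-15.68943943  -2.39597485   5.89959678] [ 0.54401341 -0.10543353  0.01808264] [179.92140326  -0.89667209 176.03859965] [-0.42495442  2.05968057 -0.16064538]
s8 upF [300.86 150.39] 0.06; s8 upR [338.04 149.41] 0.06; s8 lowF [300.87 163.59] 0.15; s8 lowR [337.44 163.25] 0.12; 
s9 upF [296.63 150.12] 0.18; s9 upR [333.81 149.01] 0.13; s9 lowF [296.67 163.34] 0.05; s9 lowR [333.2  162.82] 0.2; 
s10 upF [296.64 150.1 ] 0.17; s10 upR [333.82 149.05] 0.19; s10 lowF [296.67 163.35] 0.06; s10 lowR [333.21 162.88] 0.18;
```

>>> apply_moves:
  moves:
    - [[0,-0.015,0,0],[-0.005,0,-0.01,0],[0,0,0,0],[0,0,0,0],[0,0,0,0],[0,0,0,0],[0,0,0,0],[0,0,0,0],[0,0,0,0],[0,0,0,0]]

```text
t: 34.9
position: [0.544, -0.1056, 0.0181]
ee_rot: [179.9, -0.9, 176.1]
wrist_force: [-15.6, -0.4, 4.5]
opening: 0.0345
gripper_force: 62.5
```

```bash
python3 - <<'E'
from h import *
F=[]
for i in range(8): c=imaging.capture("scene"); s=bot.observe(); F.append(s["wrist_force"])
print(np.mean(F,0),np.std(F,0),s["position"],s["ee_rot"],s["gripper_force"])
E
```

```text
[-14.81861358  -0.72168583   4.31791394] [0.35149471 0.46576001 0.67305273] [ 0.54397606 -0.10556264  0.01813956] [179.86607835  -0.93125076 176.05696302] 62.51437067985535
```

>>> apply_moves:
  moves:
    - [[-0.01,0,0,0],[0,0,-0.01,0],[0,0,0,0],[0,0,0,0],[0,0,0,0],[0,0,0,0],[0,0,0,0],[0,0,0,0],[0,0,0,0],[0,0,0,0]]

```text
t: 36.55
position: [0.544, -0.1055, 0.0183]
ee_rot: [179.9, -1.0, 176.1]
wrist_force: [-16.1, -1.1, 3.4]
opening: 0.0347
gripper_force: 62.4
```

```bash
python3 - <<'E'
from h import *
F=[]
for i in range(8): c=imaging.capture("scene"); s=bot.observe(); F.append(s["wrist_force"])
F=np.mean(F,0); print(F,s["position"],s["ee_rot"],s["t"])
if 14.8<-F[0]<17.2 and 0<F[2]<8: print(bot.job_done())
E
```

```text
[-15.6917797   -0.8016561    3.82421336] [ 0.54399158 -0.10553936  0.0183431 ] [179.85668914  -0.99799926 176.0498148 ] 36.95
the job is handed in; nothing more can be done
None
```

I handed the job in at about 37 s: the jar lid is turned about 100° anticlockwise with the jar still in place, and the rail lies flat and fully home in the notch, held by the gripper with a steady push of about 15 N (15.7 N measured at the wrist). On the first try the rail end caught the notch's chamfer at about 14 N, so I backed off, shifted it about 2 mm sideways and seated it without ramming.

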